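# Zero the strip densitometer and hold the sprung carriage at the index

## Task

Take a reading on the bench densitometer: while the sample carriage is still fully home, press the round zero button on the console fully in and let it come back up. Then pull the sprung carriage out by its upright finger tab until the carriage's pointer is level with the point of the index rider on the scale, and finish while still holding it there, because the spring takes it back if you let go. Leave the other things on the desk where they are.

Things in the scene. Friction and masses are not known exactly. Their poses are not given: they have to be found in the camera images.
- reader: densitometer, fixed: grey base 193 mm deep x 202 wide, white head 107 mm high across the back (x +4 to +83 mm), black console 49 mm high on the right (x -102 to +12, y -102 to -40), carriage on rails left of it (y 0 to 60) through a tunnel in the head, white scale bar beyond. Origin on the desk below; x from front edge (-108) to back (+85), y left, z up; yaw within 0.3 rad, front to the robot
- carriage_tray (a joint): how far the carriage is pulled out along the reader's -x, towards the robot: 0 = home (its start), 0.065 m = end stop. A spring always pulls it home, about 3 N at home to 8 N at the end stop; it latches nowhere
- tab_top (a point): centre of the top of the finger tab at the carriage's front, 74 mm above the desk; moves with the carriage. A black upright blade 14 mm thick along the reader's x, 32 mm wide along its y, free from 36 to 74 mm above the desk; can be pinched from above across its thickness. The carriage behind it is flat, 33 to 36 mm high, for 55 mm
- pointer (a point): tip of the dark pointer on the left edge of the carriage, 38 mm above the desk, which points at the scale; it moves with the carriage
- zero (a joint): travel of the zero button: 0 = up, 0.005 m = fully in (about 4.5 N); it springs back when released
- zero_top (a point): centre of the top face of the zero button, a round grey button of 22 mm diameter in a dark round collar on the console's deck; pressed straight down
- index: index rider: small black saddle 14 mm long with a steel thumb screw, fixed on the white scale bar left of the carriage, 25 to 50 mm in front of the pointer's home place, top 38 mm above the desk; its origin is on the scale bar's top, its axes are parallel to the reader's
- index_point (a point): tip of the index rider's point, which faces the carriage. The pointer is level with it when both have the same x in the reader's frame (sideways they pass within about 2 mm and do not touch)
- slide_box: bystander: turquoise and white slide box, 57 x 88 x 32 mm, origin at the centre of its underside
- tweezers: bystander: steel tweezers lying flat, 121 mm long, 12 mm wide, 9 mm high, origin at the underside's centre
- beaker: bystander: plain beaker, 79 mm in diameter, 64 mm high, origin at the underside's centre
- wash_bottle: bystander: white wash bottle with a bent spout, 85 x 121 x 174 mm, origin at the underside's centre
- weigh_boat: bystander: white square weighing boat, 65 x 65 x 14 mm, origin at the underside's centre
- amber_bottle: bystander: brown bottle with white cap, 56 mm in diameter, 118 mm high, origin at the underside's centre
- eraser: bystander: blue and white eraser, 20 x 42 x 13 mm, origin at the underside's centre

How it is judged (in metres and radians):
On the way, in this order (a step that is already met when the one before it is completed fails the run):
1. the zero button is pressed fully in (at least 4.3 of its 5 mm) while the carriage is home (within 2 mm) (value of joint zero above 0.0043 m and value of joint carriage_tray below 0.002 m), for 0.1 s.
2. the zero button has come back up (within 1 mm) with the carriage still home (value of joint zero below 0.001 m and value of joint carriage_tray below 0.002 m), for 0.1 s.
3. the carriage's pointer is level with the index point, within 3 mm, and the fingers hold the carriage (x of pointer in the frame of index_point between -0.003 and 0.003 m and contact force between the fingers and carriage_tray above 1.5 N), for 0.5 s.
At the end, for the whole second after the job is handed in: The fingers hold the carriage (over 1.5 N) still, with its pointer level with the index point within 3 mm along the carriage's travel, and the zero button is up (within 1 mm) (all of step 3 and velocity of joint carriage_tray between -0.005 and 0.005 m/s and value of joint zero below 0.001 m); the arm keeps its last pose, push and grip.
It fails at once if a bystander on the desk is moved by more than 20 mm (distance of any of slide_box, tweezers, beaker, wash_bottle, weigh_boat, amber_bottle, eraser from where it was at the start of the episode above 0.02 m).
It also fails if it takes over 40 s, if anything falls off the work surface, if the arm or the gripper's body presses on something with over 40 N, if the wrist force passes 120 N, or if a joint passes its speed limit or range.

## Robot

A 6-joint arm with a two-finger parallel gripper is mounted at the origin on a cart in front of the work surface, level with it; the furniture and walls round the work are solid. World frame = base frame: x ahead of the robot, y to its left, z up, the work surface at z = 0. Lengths are in mm, angles in rad, forces in N, time in s.
With the tool pointing down it reaches from about 325 to 875 mm from the base axis. Payload 4.4 kg.
Tool frame: the origin (TCP) lies at the very end of the fingers, on their centre line; the grasp point (between the pads) lies 19 mm behind it (arm.hold_point_z is the distance from the TCP to the grasp point, in mm); z points along the fingers, y is the line along which they close (so a half turn about z gives the same grasp; the last joint's range is limited). The gripper opens to 85 mm and grips with 20 to 120 N. Pads are 22 mm wide; open, the fingers measure 114 mm over their backs; the gripper's body (76 mm by 85 mm) begins 54 mm behind the grasp point. The pads swing forward as they close: fully open they stand 13 mm farther back than shut.
Start: joints at [0.991, 0.207, 1.542, -0, 1.393, -0.15], TCP at [239.606, 522.701, 231.282] pointing down, gripper open.
Joint ranges: [-2.73, 2.73], [-0.86, 2.22], [0.23, 2.46], [-1.11, 4.25], [0.08, 2.63], [-2.82, 2.82]. Speed limits (rad/s): [2.79, 2.79, 3.14, 3.14, 3.14, 3.14].

## Interface

Orientations are given as a unit quaternion [x, y, z, w].
In Python, from workcell import arm gives the robot as it stands.
- The arm moves only by the tool apply_moves, never from a script. Its argument "moves" is a list that holds one entry, the list of rows, each a list of 6 numbers: the shift along the tool's x, y, z in normalised numbers (1 is 80 cm), then the turn, a rotation vector about the tool's x, y, z in normalised numbers (1 is 90 degrees). In form: [[[x, y, z, rx, ry, rz], ...]]. A call has 1 to 5 rows; each row is the pose to reach, as a shift and turn from the pose commanded when the call began, along the tool's axes at that moment; what a row does not reach only later rows make up. A row lasts 1/8 s, in which the tool goes at most 62.5 mm and 10.7 degrees, less where a joint would pass 70% of its speed; a pose out of reach is approached as far as the arm can. No shift or turn number may pass 1 either way. A call with a gripper value outside its range is refused whole. "gripper" is the finger opening in cm, from 0 to 8.54, set as the call begins (left out, the last holds). The fingers move at their own pace and stop on an object; "newtons" is the grip in N (left out, the last holds). Time passes only in rows, so rows that repeat a pose let the fingers close. It gives the time, the measured TCP pose, the force, the opening and the grip force at its end, in the units of the state.
- arm.observe(): the state, without advancing time (a new reading comes with each control period).
- arm.grab_frame(name): name is "side" or "top"; returns (picture, depth): 384x512x3 uint8, red, green, blue; 384x512 float32, mm along the optical axis (not along the pixel's ray), 0 where there is no reading.
- arm.camera_params(name): a dict with "fx", "fy", "cx", "cy" (pixels), "dist" ([k1, k2, p1, p2, k3] as OpenCV has them; the pictures are not rectified), "rvec" (rotation vector, rad) and "tvec" (3), from world to camera coordinates, as OpenCV has them. Camera axes: x right, y down, z forward; pixel columns grow to the right and rows downward; lengths in mm; the calibration is good to about 2 mm. A picture is of the moment at which its call begins. camera_params takes no time and is no camera call.
- arm.sign_off(): hands the job in; it is judged then, once.
The state is a dict: "time": time; "joint_pos": joint angles; "qd": joint speeds; "tau": joint torques, N m; "position": TCP position; "eef_rot": TCP orientation; "ft_force": force on the tool from outside, world axes, zero at the start; "wrist_torque": the same for the moment, N m; "opening": finger opening in mm; "finger_force": force on a finger pad.
Only numpy, scipy, OpenCV 4.12 (cv2) and the standard library are available. Lean on these libraries where they do the work, as an engineer would, in place of code of your own. Each camera call takes 0.05 s, during which the arm holds its last target. There are 200 camera calls.

## Working session

There is one attempt and no reset: what is moved stays moved. The work goes in short steps, Python scripts to look and compute and a tool call to move; the robot and the scene stay as the last step left them, time stands still between calls to the robot, and variables do not carry over. Pictures are saved under pics/ and viewed, at most 10 in all, crops included, and the job is handed in when it is done.

Besides the shell and the picture viewer there is one more tool, called after "Request:" by a JSON object that holds its "name" and its "arguments", one argument or row to a line. apply_moves: Moves the arm, as the interface text tells. Its arguments: {"type":"object","properties":{"moves":{"type":"array","items":{"type":"array","items":{"type":"array","items":{"type":"number"}}}},"gripper":{"type":"number"},"newtons":{"type":"number"}},"required":["moves"]}

```bash
mkdir -p pics
cat > h.py <<'E'
import numpy as np,cv2,json
from workcell import arm
def cam(n):
    p=arm.camera_params(n);K=np.array([[p['fx'],0,p['cx']],[0,p['fy'],p['cy']],[0,0,1.]])
    R=cv2.Rodrigues(np.array(p['rvec'],float))[0];return K,np.array(p['dist'],float),R,np.array(p['tvec'],float).ravel()
def ray(n,u,v):
    K,d,R,t=cam(n);q=cv2.undistortPoints(np.array([[[u,v]]],float),K,d)[0,0]
    return -R.T@t,R.T@np.array([q[0],q[1],1.])
def onz(n,u,v,z):
    o,d=ray(n,u,v);return o+d*(z-o[2])/d[2]
def dep(n,u,v,D):
    o,d=ray(n,u,v);return o+d*D[int(round(v)),int(round(u))]
def tri(a,b):
    (o,d),(p,e)=ray(*a),ray(*b);s=np.linalg.lstsq(np.c_[d,-e],p-o,rcond=None)[0]
    A,B=o+d*s[0],p+e*s[1];return (A+B)/2,np.linalg.norm(A-B)
def proj(n,P):
    K,d,R,t=cam(n);return cv2.projectPoints(np.array(P,float).reshape(-1,1,3),cv2.Rodrigues(R)[0],t,K,d)[0][:,0]
E
python3 - <<'E'
from h import *
for n in('side','top'):
    im,D=arm.grab_frame(n);np.save(n+'_d.npy',D);cv2.imwrite(n+'.png',im[:,:,::-1])
    cv2.imwrite(f'pics/{n}0.png',cv2.resize(im[:,:,::-1],(800,600),interpolation=cv2.INTER_CUBIC))
    K,d,R,t=cam(n);print(n,-R.T@t,R[2],K[0,0])
s=arm.observe();print(s)
E
```

```text
side [  512.99180475 -1054.06222811   685.21629146] [-0.03046516  0.85854395 -0.51183411] 406.05174608702794
top [ 250.33502826  -29.48344378 1360.50770644] [ 0.18926957  0.00161233 -0.98192384] 400.1453650670779
{'time': 0.1, 'joint_pos': array([ 9.90488338e-01,  2.07373752e-01,  1.54281283e+00, -2.53891165e-05,
        1.39350926e+00, -1.50516900e-01]), 'qd': array([ 1.34588034e-03, -3.37515206e-03, -4.48714948e-03, -3.70901077e-03,
       -1.83778019e-05,  8.80818499e-04]), 'tau': array([-1.43814223e-04, -3.84091330e+01, -2.92549109e+01, -3.04617406e-04,
        4.92561318e-03,  8.54983455e-06]), 'position': array([239.23680157, 522.11199166, 230.21892943]), 'eef_rot': array([ 2.13243058e-01,  9.76998614e-01, -9.86630136e-04, -3.64103186e-04]), 'ft_force': array([-0.27215629,  0.08043587, -0.43038956]), 'wrist_torque': array([0.05529595, 0.05653647, 0.00810254]), 'finger_force': 0.0, 'opening': 85.62186293029279}
```

View pics/side0.png

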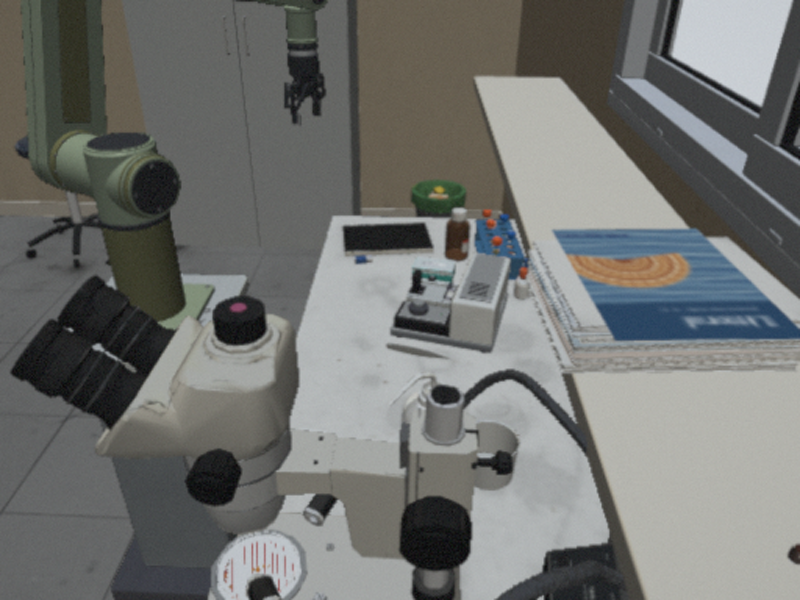

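View pics/top0.png

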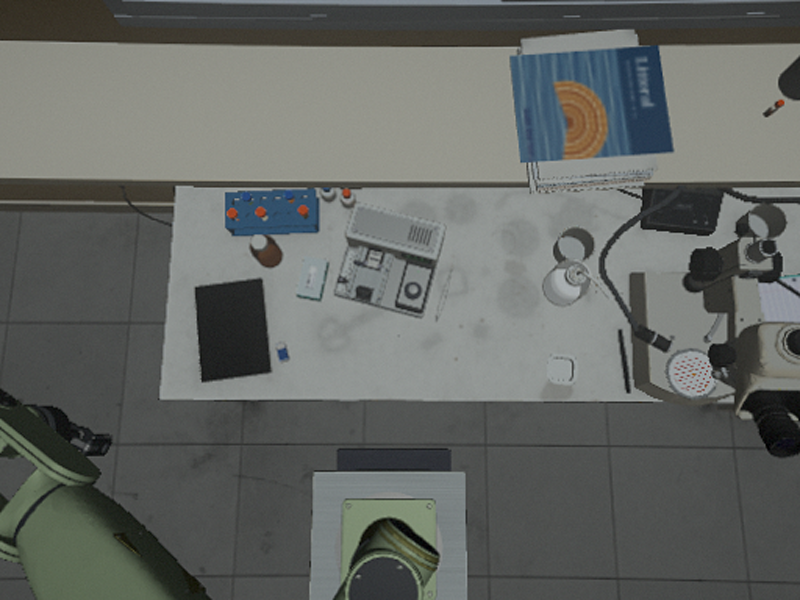

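The reader sits at about (390,260) in the top view and (450,300) in the side view. The weighing boat, the wash bottle and the other bystanders are clear of it, except the tweezers just to its right and the slide box to its left. I'll enlarge both.

Run:
```python
import cv2
t=cv2.imread('top.png')[125:210,205:295];cv2.imwrite('pics/t1.png',cv2.resize(t,None,fx=7,fy=7,interpolation=cv2.INTER_CUBIC))
s=cv2.imread('side.png')[155:235,240:340];cv2.imwrite('pics/s1.png',cv2.resize(s,None,fx=7,fy=7,interpolation=cv2.INTER_CUBIC))
```

```text
(no output)
```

View pics/t1.png

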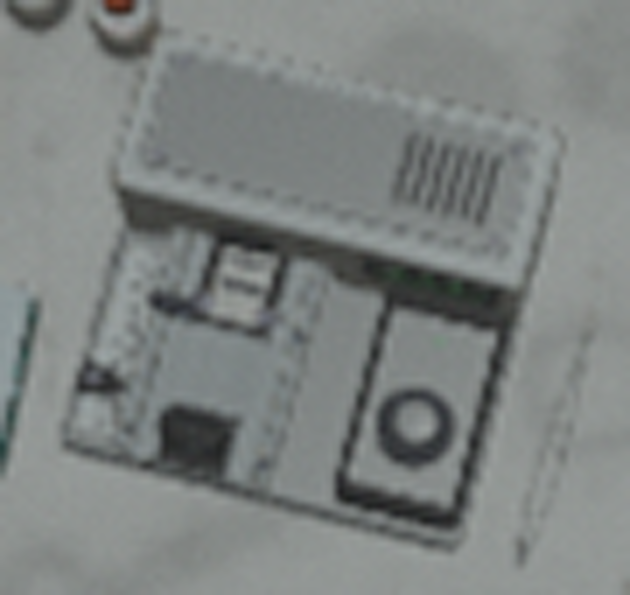

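View pics/s1.png

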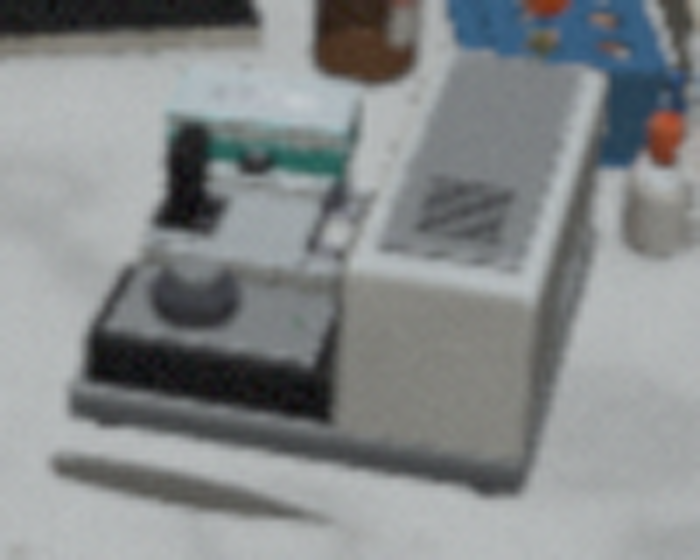

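Top crop (7x, offset 205,125): button at (415,425), tab blob at (162–235, 405–470), pointer tip near (157,302), index tip near (122,378). Side crop (7x, offset 240,155): button top at (200,280), tab top at (190,130). I'll fit the reader's pose, then triangulate.

```bash
cat > fit.py <<'E'
from h import *
from scipy.optimize import least_squares
T=lambda x,y:('top',205+(x+.5)/7-.5,125+(y+.5)/7-.5)
S=lambda x,y:('side',240+(x+.5)/7-.5,155+(y+.5)/7-.5)
F=[(T(157,38),(83,101,107)),(T(562,132),(83,-101,107)),(T(517,290),(4,-101,107)),(T(119,190),(4,101,107)),
(S(368,262),(4,-101,107)),(S(540,298),(83,-101,107)),(S(450,55),(4,101,107)),(S(605,70),(83,101,107)),
(T(64,440),(-108,101,15)),(T(462,545),(-108,-101,15)),(S(72,385),(-108,-101,15)),(S(100,322),(-102,-102,49))]
def W(q,P): c,s=np.cos(q[2]),np.sin(q[2]);x,y,z=P;return np.array([q[0]+c*x-s*y,q[1]+s*x+c*y,z])
def L(q,P): c,s=np.cos(q[2]),np.sin(q[2]);d=P-np.array([q[0],q[1],0]);return np.array([c*d[0]+s*d[1],-s*d[0]+c*d[1],d[2]])
def res(q): return np.concatenate([proj(f[0][0],W(q,f[1]))[0]-f[0][1:] for f in F])
r=least_squares(res,[620,0,0],loss='soft_l1');q=r.x
if __name__=='__main__':
    print(q);print(np.round(res(q).reshape(-1,2),1).tolist())
    for n,a,b in [('button',T(415,425),S(198,277)),('tab',T(200,418),S(190,130))]:
        P,e=tri(a,b);print(n,P.round(1),e.round(1),L(q,P).round(1))
    print('head tri',tri(F[2][0],F[4][0]))
    for n,a,z in [('btn',T(415,425),56),('tabTL',T(165,405),74),('tabTR',T(237,415),74),('tabBL',T(160,463),36),('tabBR',T(228,475),36),('ptr',T(155,302),38),('idx',T(122,378),38),('idx front',T(88,362),38),('idx back',T(80,390),38)]:
        print(n,onz(*a,z).round(1),L(q,onz(*a,z)).round(1))
    for n,z in (('side',74),):
        print('tab side',L(q,onz(*S(190,130),z)).round(1))
    Dt=np.load('top_d.npy');Ds=np.load('side_d.npy')
    for n,a in (('btn',T(415,425)),('deck',T(415,350)),('tab',T(200,418)),('head',T(300,130)),('desk',T(30,540))):print(n,L(q,dep(*a,Dt)).round(1))
    print('btn side',L(q,dep(*S(198,277),Ds)).round(1),'tab',L(q,dep(*S(188,140),Ds)).round(1))
E
python3 fit.py
```

```text
[ 6.02990027e+02 -3.23361040e+00 -2.60891840e-01]
[[-0.1, -3.0], [1.5, -1.0], [1.9, -1.0], [-1.4, -2.4], [-4.0, -1.0], [0.2, -1.4], [-1.5, -3.2], [1.5, -1.8], [-0.1, 0.1], [-0.1, 0.3], [-0.9, 2.2], [-2.9, 2.0]]
button [524.8 -49.3  62.3] 3.1 [-63.7 -64.7  62.3]
tab [522.5  51.3  77. ] 1.1 [-91.9  32.   77. ]
head tri (array([586.27336147, -95.89008795,  98.73849544]), np.float64(12.661197373489395))
btn [524.5 -49.6  56. ] [-63.9 -65.1  56. ]
tabTL [529.9  68.1  74. ] [-89.1  50.1  74. ]
tabTR [525.2  34.2  74. ] [-84.8  16.1  74. ]
tabBL [509.5  72.9  36. ] [-109.9   49.5   36. ]
tabBR [503.8  40.1  36. ] [-107.    16.3   36. ]
ptr [588.9  76.6  38. ] [-34.2  73.5  38. ]
idx [551.   91.9  38. ] [-74.8  78.5  38. ]
idx front [558.8 108.5  38. ] [-71.5  96.6  38. ]
idx back [544.9 112.   38. ] [-85.8  96.4  38. ]
tab side [-93.7  36.9  74. ]
btn [-66.2 -65.5  67.2]
deck [-27.5 -55.4  51.8]
tab [-90.7  32.5  73.9]
head [ 48.   21.3 104.9]
desk [-158.   104.7    2. ]
btn side [-60.1 -72.6  68. ] tab [-93.5  33.   71. ]
```

Run:
```python
from fit import *
q=[603,-3.2,-.257]
out=[]
for n in('top','side'):
    im=np.mean([arm.grab_frame(n)[0].astype(float) for _ in range(6)],0).astype(np.float32)
    np.save(n+'_m.npy',im)
    xs=np.arange(20,-120,-.4);ys=np.arange(110,10,-.4)   # rows x down, cols y left
    P=np.array([W(q,(x,y,38)) for x in xs for y in ys]);m=proj(n,P).astype(np.float32).reshape(len(xs),len(ys),2)
    r=cv2.remap(im,m[...,0],m[...,1],cv2.INTER_CUBIC);out.append(np.clip(r*1.4,0,255))
o=np.hstack(out)[:,:,::-1].astype(np.uint8);o=cv2.resize(o,None,fx=1.6,fy=1.6)
for k in range(0,140,10): cv2.putText(o,str(20-k),(0,int(k*4)+4),0,.3,(0,0,255));cv2.line(o,(0,k*4),(12,k*4),(0,0,255))
print(o.shape);cv2.imwrite('pics/r1.png',o)
```

```text
(560, 800, 3)
```

View pics/r1.png

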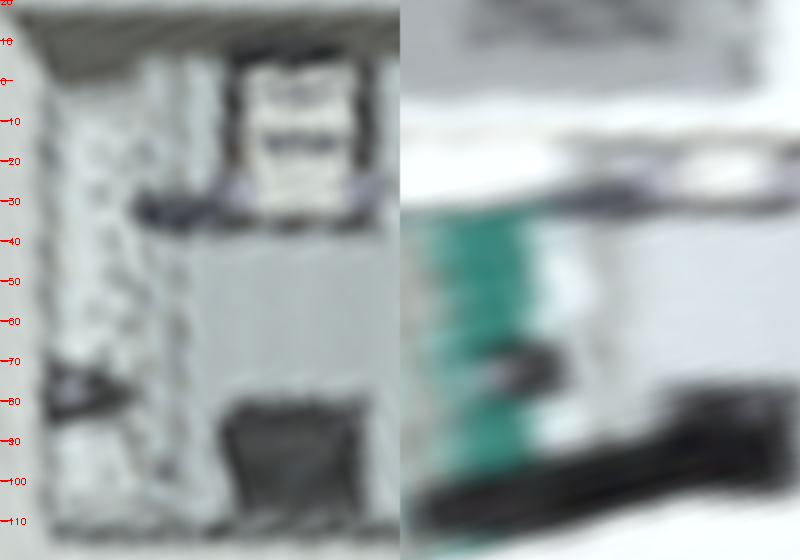

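Rectified at z=38: the pointer is at x≈-32 from the top and -30 from the side. The index tip is at -78 from the top and -72 from the side. Resolving the height ambiguity puts the pull near 44 mm, which I'll check again once the carriage is out. Moving to the button with fingers closed.

Units first: shifts go in shares of 80 cm and turns go in shares of 90 degrees. So -22.4 cm / 80 = -0.28, -7.2 cm / 80 = -0.09, 0.126 rad / 1.5708 = 0.0802.

Request:
{"name": "apply_moves", "arguments": {
  "moves": [
    [[-0.056, -0.045, 0, 0, 0, 0.0802], [-0.112, -0.09, 0, 0, 0, 0.1604], [-0.168, -0.135, 0, 0, 0, 0.2406], [-0.224, -0.18, 0, 0, 0, 0.3209], [-0.28, -0.225, 0, 0, 0, 0.4011]]
  ],
  "gripper": 0,
  "newtons": 40
}}

```text
time: 1.32
position: [368.9, 264.2, 231.6]
eef_rot: [0.507, 0.862, 0.0, 0.0]
ft_force: [0.7, -0.1, 0.3]
opening: 0.1
finger_force: 0.0
```

```bash
cat > go.py <<'E'
import sys
from fit import *
from scipy.spatial.transform import Rotation as R
def go(P,yaw=-.257):
    s=arm.observe();r=R.from_quat(s['eef_rot']);M=r.as_matrix()
    Rt=R.from_matrix(np.c_[[-np.sin(yaw)*-1*-1,np.cos(yaw),0],[np.cos(yaw),np.sin(yaw),0],[0,0,-1]])
    print('t',round(s['time'],2),'pos',s['position'].round(1),'F',s['ft_force'].round(1),'open',s['opening'].round(1),'fing',s['finger_force'])
    for k in (Rt,Rt*R.from_euler('z',np.pi)): print('shift cm',(M.T@(np.array(P)-s['position'])/10).round(2),'turn',(r.inv()*k).as_rotvec().round(3))
if __name__=='__main__': go([float(a) for a in sys.argv[1:4]])
E
python3 go.py 524.6 -49.5 150
```

```text
Traceback (most recent call last):
  File "go.py", line 9, in <module>
    if __name__=='__main__': go([float(a) for a in sys.argv[1:4]])
                             ~~^^^^^^^^^^^^^^^^^^^^^^^^^^^^^^^^^^^
  File "go.py", line 7, in go
    print('t',round(s['time'],2),'pos',s['position'].round(1),'F',s['ft_force'].round(1),'open',s['opening'].round(1),'fing',s['finger_force'])
                                                                                                ^^^^^^^^^^^^^^^^^^
AttributeError: 'float' object has no attribute 'round'
```

```bash
sed -i "s/s\['opening'\].round(1)/s['opening']/" go.py; python3 go.py 524.6 -49.5 150
```

```text
t 1.32 pos [368.9 264.2 231.6] F [ 0.7 -0.1  0.3] open 0.07865761726756976 fing 0.0
shift cm [-34.98  -1.64   8.17] turn [ 0.001 -0.     0.764]
shift cm [-34.98  -1.64   8.17] turn [ 0.000e+00  2.000e-03 -2.377e+00]
```

In the tool's units: -29 cm / 80 = -0.3625, -23.2 cm / 80 = -0.29, 0.764 rad / 1.5708 = 0.4864.

Request:
{"name": "apply_moves", "arguments": {
  "moves": [
    [[-0.0725, -0.0038, 0, 0, 0, 0.0974], [-0.145, -0.0075, 0, 0, 0, 0.1948], [-0.2175, -0.0113, 0, 0, 0, 0.2922], [-0.29, -0.015, 0.0125, 0, 0, 0.3896], [-0.3625, -0.0175, 0.0313, 0, 0, 0.4864]]
  ]
}}

```text
time: 1.95
position: [499.2, 4.0, 207.0]
eef_rot: [0.792, 0.61, 0.001, 0.001]
ft_force: [1.1, 0.3, 1.0]
opening: -0.3
finger_force: 0.0
```

```bash
python3 go.py 524.6 -49.5 90
```

```text
t 1.95 pos [499.2   4.  207. ] F [1.1 0.3 1. ] open -0.25026577143955864 fing 0.0
shift cm [-4.53  3.79 11.71] turn [ 0.003 -0.001 -0.001]
shift cm [-4.53  3.79 11.71] turn [-1.00e-03 -4.00e-03  3.14e+00]
```

In the tool's units: 11.7 cm / 80 = 0.1463, 8 cm / 80 = 0.1.

Request:
{"name": "apply_moves", "arguments": {
  "moves": [
    [[-0.0275, 0.0238, 0.05, 0, 0, 0], [-0.0563, 0.0475, 0.1, 0, 0, 0], [-0.0563, 0.0475, 0.1463, 0, 0, 0], [-0.0563, 0.0475, 0.1463, 0, 0, 0]]
  ]
}}

```text
time: 2.45
position: [520.2, -46.7, 86.1]
eef_rot: [0.791, 0.612, -0.003, -0.003]
ft_force: [-0.6, 0.2, -0.9]
opening: 0.4
finger_force: 0.0
```

```bash
python3 go.py 524.6 -49.5 60
python3 - <<'E'
from h import *
a=arm.grab_frame('side')[0][150:235,240:340,::-1];b=arm.grab_frame('top')[0][125:210,205:295,::-1]
f=lambda i:cv2.resize(i,None,fx=4,fy=4,interpolation=cv2.INTER_CUBIC)
cv2.imwrite('pics/b1.png',np.hstack([f(a),f(b)]))
E
```

```text
t 2.45 pos [520.2 -46.7  86.1] F [-0.6  0.2 -0.9] open 0.43021396901183334 fing 0.0
shift cm [-0.16  0.51  2.6 ] turn [-0.008 -0.     0.003]
shift cm [-0.16  0.51  2.6 ] turn [ 0.    -0.013 -3.138]
```

View pics/b1.png

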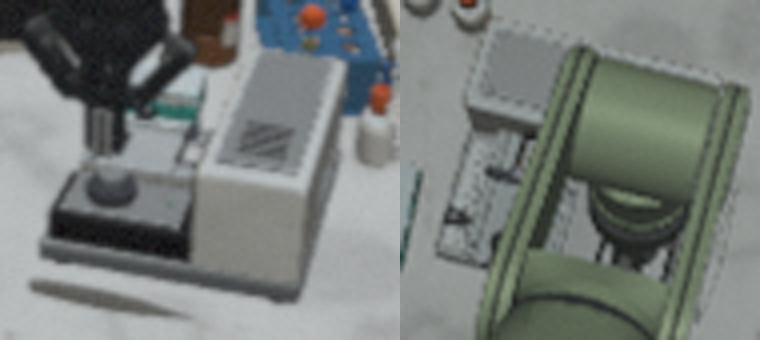

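The side view shows the closed fingertips at (105,148), just above the button at (112,180). They are a few mm short in x, matching the measured pose. Descending.

In the tool's units: 1.6 cm / 80 = 0.02, 0.8 cm / 80 = 0.01.

Request:
{"name": "apply_moves", "arguments": {
  "moves": [
    [[-0.0013, 0.0025, 0.01, 0, 0, 0], [-0.0013, 0.0025, 0.02, 0, 0, 0], [-0.0013, 0.0025, 0.02, 0, 0, 0]]
  ]
}}

```text
time: 2.92
position: [524.6, -48.3, 73.0]
eef_rot: [0.791, 0.612, -0.0, -0.0]
ft_force: [-0.8, 0.4, -0.5]
opening: 0.0
finger_force: 0.0
```

```bash
python3 go.py 524.6 -49.5 60
```

```text
t 2.92 pos [524.6 -48.3  73. ] F [-0.8  0.4 -0.5] open 0.018813326101731715 fing 0.0
shift cm [-0.12  0.03  1.3 ] turn [-0.001  0.     0.004]
shift cm [-0.12  0.03  1.3 ] turn [-0.000e+00 -1.000e-03 -3.137e+00]
```

In the tool's units: 1 cm / 80 = 0.0125, 0.8 cm / 80 = 0.01.

Request:
{"name": "apply_moves", "arguments": {
  "moves": [
    [[-0.0013, 0, 0.005, 0, 0, 0], [-0.0013, 0, 0.01, 0, 0, 0], [-0.0013, 0, 0.0125, 0, 0, 0], [-0.0013, 0, 0.0125, 0, 0, 0]]
  ]
}}

```text
time: 3.42
position: [525.4, -49.6, 64.9]
eef_rot: [0.791, 0.612, 0.0, 0.0]
ft_force: [-3.8, 1.6, 11.0]
opening: -0.2
finger_force: 5.6
```

In the tool's units: 0.1 cm / 80 = 0.0013.

Request:
{"name": "apply_moves", "arguments": {
  "moves": [
    [[0, 0, 0.0013, 0, 0, 0], [0, 0, 0.0013, 0, 0, 0], [0, 0, 0.0013, 0, 0, 0]]
  ]
}}

```text
time: 3.8
position: [525.4, -49.6, 64.8]
eef_rot: [0.791, 0.612, 0.0, 0.0]
ft_force: [-6.4, 1.3, 17.5]
opening: -0.2
finger_force: 8.3
```

In the tool's units: -0.2 cm / 80 = -0.0025.

Request:
{"name": "apply_moves", "arguments": {
  "moves": [
    [[0, 0, -0.0025, 0, 0, 0], [0, 0, -0.0025, 0, 0, 0]]
  ]
}}

```text
time: 4.05
position: [525.3, -49.6, 65.0]
eef_rot: [0.791, 0.612, 0.0, 0.0]
ft_force: [-1.2, 1.3, 8.4]
opening: 0.3
finger_force: 4.0
```

In the tool's units: -0.15 cm / 80 = -0.0019.

Request:
{"name": "apply_moves", "arguments": {
  "moves": [
    [[0, 0, -0.0019, 0, 0, 0], [0, 0, -0.0019, 0, 0, 0]]
  ]
}}

```text
time: 4.3
position: [525.3, -49.6, 65.9]
eef_rot: [0.791, 0.612, 0.0, 0.0]
ft_force: [0.1, 1.9, 3.8]
opening: -0.2
finger_force: 1.9
```

In the tool's units: -0.15 cm / 80 = -0.0019.

Request:
{"name": "apply_moves", "arguments": {
  "moves": [
    [[0, 0, -0.0019, 0, 0, 0], [0, 0, -0.0019, 0, 0, 0]]
  ]
}}

```text
time: 4.55
position: [525.3, -49.6, 67.4]
eef_rot: [0.791, 0.612, 0.0, 0.0]
ft_force: [1.4, 0.6, 2.8]
opening: -0.4
finger_force: 1.4
```

In the tool's units: -0.15 cm / 80 = -0.0019.

Request:
{"name": "apply_moves", "arguments": {
  "moves": [
    [[0, 0, -0.0019, 0, 0, 0], [0, 0, -0.0019, 0, 0, 0]]
  ]
}}

```text
time: 4.8
position: [524.9, -49.7, 68.8]
eef_rot: [0.791, 0.612, -0.0, 0.0]
ft_force: [1.8, 0.5, 1.7]
opening: 0.2
finger_force: 1.0
```

Request:
{"name": "apply_moves", "arguments": {
  "moves": [
    [[0, 0, -0.0025, 0, 0, 0], [0, 0, -0.0025, 0, 0, 0]]
  ]
}}

```text
time: 5.05
position: [523.8, -49.5, 70.2]
eef_rot: [0.791, 0.612, -0.001, -0.001]
ft_force: [-0.4, 0.1, 0.6]
opening: -0.3
finger_force: 0.0
```

The release curve is clean: bottomed at z≈65 with about 4 N of spring, contact lost at about 70. So the button went fully in and is back up. Next, the tab.

Request:
{"name": "apply_moves", "arguments": {
  "moves": [
    [[0, 0, -0.0375, 0, 0, 0], [0.0413, 0, -0.0563, 0, 0, 0], [0.0825, 0, -0.0563, 0, 0, 0], [0.1188, 0, -0.0563, 0, 0, 0], [0.1188, 0, -0.0563, 0, 0, 0]]
  ],
  "gripper": 5
}}

```text
time: 5.68
position: [547.9, 43.9, 115.1]
eef_rot: [0.79, 0.613, -0.001, -0.001]
ft_force: [0.3, -1.0, -0.6]
opening: 49.8
finger_force: 0.0
```

```bash
python3 go.py 521.7 51.3 45
python3 - <<'E'
from h import *
a=arm.grab_frame('side')[0][140:225,240:340,::-1]
cv2.imwrite('pics/c1.png',cv2.resize(a,None,fx=6,fy=6,interpolation=cv2.INTER_CUBIC))
E
```

```text
t 5.67 pos [547.9  43.9 115.1] F [ 0.3 -1.  -0.6] open 49.76471517824636 fing 0.0
shift cm [ 0.07 -2.71  7.02] turn [-0.002  0.     0.007]
shift cm [ 0.07 -2.71  7.02] turn [-1.000e-03 -3.000e-03 -3.135e+00]
```

View pics/c1.png

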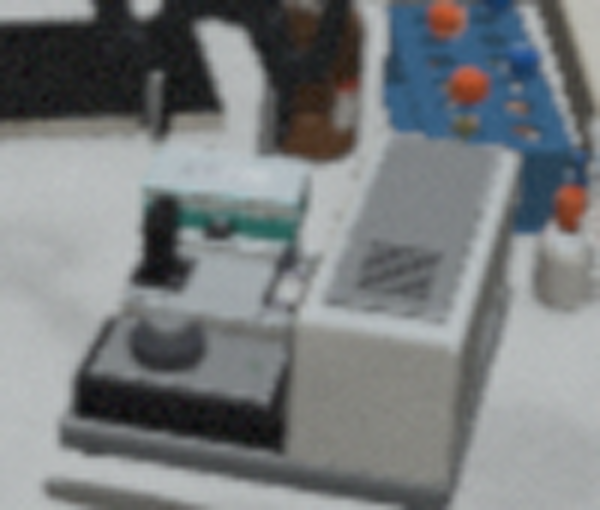

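The fingertips straddle (155..268,130), with their midpoint about 22–27 mm behind the tab at (162,205). That agrees with the computed -2.7 cm shift.

In the tool's units: 3 cm / 80 = 0.0375, -2.7 cm / 80 = -0.0338.

Request:
{"name": "apply_moves", "arguments": {
  "moves": [
    [[0.0013, -0.0338, 0.0188, 0, 0, 0], [0.0013, -0.0338, 0.0375, 0, 0, 0], [0.0013, -0.0338, 0.0375, 0, 0, 0]]
  ]
}}

```text
time: 6.1
position: [521.6, 49.3, 84.2]
eef_rot: [0.791, 0.612, -0.001, -0.001]
ft_force: [0.1, -0.5, 0.3]
opening: 50.1
finger_force: 0.0
```

```bash
python3 go.py 521.7 51.3 45
python3 - <<'E'
from h import *
a=arm.grab_frame('side')[0][140:225,240:340,::-1]
cv2.imwrite('pics/c2.png',cv2.resize(a,None,fx=6,fy=6,interpolation=cv2.INTER_CUBIC))
E
```

```text
t 6.1 pos [521.6  49.3  84.2] F [ 0.1 -0.5  0.3] open 50.11206594107888 fing 0.0
shift cm [ 0.2  -0.03  3.92] turn [-0.003  0.001  0.003]
shift cm [ 0.2  -0.03  3.92] turn [-1.000e-03 -5.000e-03 -3.139e+00]
```

View pics/c2.png

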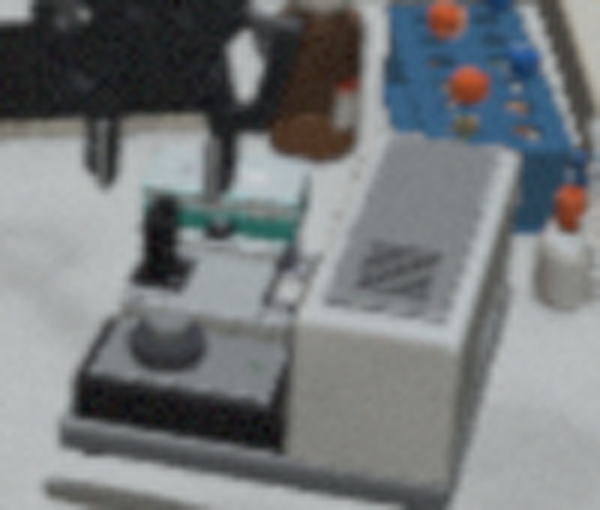

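Fingers at (103,180) and (215,190), so the midpoint (159) is right over the tab at 162. Descend 4 cm and close.

In the tool's units: 4 cm / 80 = 0.05, 3 cm / 80 = 0.0375.

Request:
{"name": "apply_moves", "arguments": {
  "moves": [
    [[0.0025, 0, 0.0188, 0, 0, 0], [0.0025, 0, 0.0375, 0, 0, 0], [0.0025, 0, 0.05, 0, 0, 0], [0.0025, 0, 0.05, 0, 0, 0]]
  ]
}}

```text
time: 6.65
position: [522.0, 52.1, 44.3]
eef_rot: [0.791, 0.612, -0.001, -0.001]
ft_force: [-0.3, 0.2, 0.1]
opening: 49.9
finger_force: 0.0
```

Request:
{"name": "apply_moves", "arguments": {
  "moves": [
    [[0, 0, 0, 0, 0, 0], [0, 0, 0, 0, 0, 0], [0, 0, 0, 0, 0, 0], [0, 0, 0, 0, 0, 0], [0, 0, 0, 0, 0, 0]]
  ],
  "gripper": 0.5,
  "newtons": 40
}}

```text
time: 7.28
position: [520.9, 52.8, 46.2]
eef_rot: [0.791, 0.612, -0.002, -0.002]
ft_force: [-6.8, 0.9, 7.3]
opening: 13.4
finger_force: 39.8
```

```bash
python3 go.py 521.7 51.3 45
```

```text
t 7.28 pos [520.9  52.8  46.2] F [-6.8  0.9  7.3] open 13.355855945931788 fing 39.83484148979187
shift cm [-0.12  0.11  0.12] turn [-0.005  0.     0.004]
shift cm [-0.12  0.11  0.12] turn [-0.    -0.008 -3.138]
```

In the tool's units: -4 cm / 80 = -0.05, -3.2 cm / 80 = -0.04.

Request:
{"name": "apply_moves", "arguments": {
  "moves": [
    [[0, -0.01, -0.0013, 0, 0, 0], [0, -0.02, -0.0013, 0, 0, 0], [0, -0.03, -0.0013, 0, 0, 0], [0, -0.04, -0.0013, 0, 0, 0], [0, -0.05, -0.0013, 0, 0, 0]]
  ]
}}

```text
time: 7.9
position: [484.9, 62.2, 46.3]
eef_rot: [0.791, 0.612, 0.001, 0.001]
ft_force: [7.1, 0.7, -12.3]
opening: 13.1
finger_force: 39.5
```

Request:
{"name": "apply_moves", "arguments": {
  "moves": [
    [[0, 0, 0, 0, 0, 0], [0, 0, 0, 0, 0, 0], [0, 0, 0, 0, 0, 0]]
  ]
}}

```text
time: 8.28
position: [484.9, 62.3, 46.3]
eef_rot: [0.791, 0.612, 0.001, 0.0]
ft_force: [7.0, 0.3, -12.2]
opening: 13.1
finger_force: 39.7
```

Run:
```python
from fit import *
q=[603,-3.2,-.257]
s=arm.observe();d=s['position']-[520.9,52.8,46.2];print(s['time'],s['position'],s['ft_force'],s['opening'],s['finger_force'],'pulled',-(d[0]*np.cos(q[2])+d[1]*np.sin(q[2])))
out=[]
for n in('top','side'):
    im=np.mean([arm.grab_frame(n)[0].astype(float) for _ in range(6)],0).astype(np.float32)
    np.save(n+'_m2.npy',im)
    xs=np.arange(0,-120,-.25);ys=np.arange(110,30,-.25)
    P=np.array([W(q,(x,y,38)) for x in xs for y in ys]);m=proj(n,P).astype(np.float32).reshape(len(xs),len(ys),2)
    out.append(np.clip(cv2.remap(im,m[...,0],m[...,1],cv2.INTER_CUBIC)*1.5,0,255))
o=np.hstack(out)[:,:,::-1].astype(np.uint8).copy()
for k in range(0,120,10): cv2.putText(o,str(-k),(0,k*4+4),0,.35,(0,0,255));cv2.line(o,(0,k*4),(12,k*4),(0,0,255))
cv2.imwrite('pics/r2.png',o)
```

```text
8.275 [484.87691646  62.26053519  46.32470653] [  6.9831119    0.33487659 -12.1610814 ] 13.137610847390304 39.731301069259644 pulled 37.244653725217624
```

View pics/r2.png

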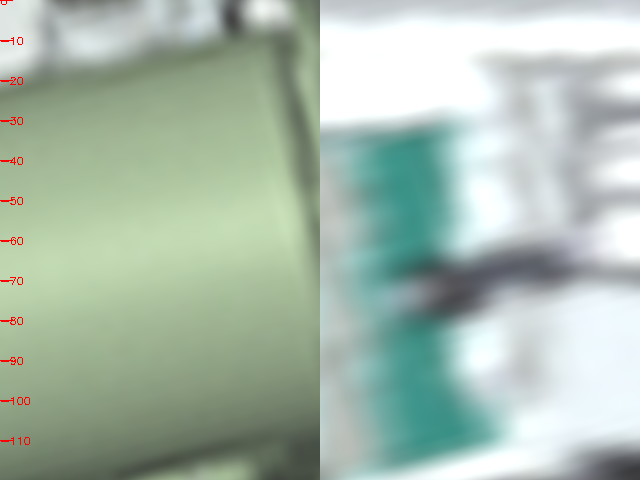

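The side view at 37 mm pulled shows the pointer band ending at about x -69, just short of the rider centred near -72. The top view is covered by the arm. I'll refine with darkness profiles.

Run:
```python
from fit import *
q=[603,-3.2,-.257]
def prof(f,n,z,y,lo,hi):
    xs=np.arange(lo,hi,-.25);m=proj(n,np.array([W(q,(x,y,z)) for x in xs])).astype(np.float32)[None]
    g=cv2.remap(np.load(f)[...,:3],m[...,0],m[...,1],cv2.INTER_CUBIC)[0].mean(1)
    b=np.interp(xs[::-1],[hi,lo],[np.median(g[-12:]),np.median(g[:12])])[::-1]
    w=np.clip(b-g-.35*np.max(b-g),0,None);i=np.argmin(g)
    return round((w*xs).sum()/w.sum(),1),round(xs[i],1),int((b-g).max())
for y in range(58,100,3):
    print(y,'TOPptr',prof('top_m.npy','top',38,y,-22,-46),'TOPidx',prof('top_m.npy','top',38,y,-60,-94),'| SIDEptr',prof('side_m.npy','side',38,y,-20,-44),'SIDEidx',prof('side_m.npy','side',38,y,-58,-88),'S2',prof('side_m2.npy','side',38,y,-55,-85))
```

```text
58 TOPptr (np.float64(-32.9), np.float64(-32.0), 70) TOPidx (np.float64(-91.9), np.float64(-92.0), 1) | SIDEptr (np.float64(-30.2), np.float64(-30.0), 67) SIDEidx (np.float64(-83.2), np.float64(-87.8), 16) S2 (np.float64(-66.6), np.float64(-66.2), 77)
61 TOPptr (np.float64(-33.1), np.float64(-32.8), 84) TOPidx (np.float64(-70.3), np.float64(-65.5), 4) | SIDEptr (np.float64(-30.3), np.float64(-30.2), 66) SIDEidx (np.float64(-68.1), np.float64(-87.8), 11) S2 (np.float64(-66.6), np.float64(-66.8), 84)
64 TOPptr (np.float64(-33.9), np.float64(-35.0), 77) TOPidx (np.float64(-87.0), np.float64(-62.8), 7) | SIDEptr (np.float64(-30.5), np.float64(-30.8), 71) SIDEidx (np.float64(-70.9), np.float64(-75.8), 12) S2 (np.float64(-67.1), np.float64(-67.2), 94)
67 TOPptr (np.float64(-33.8), np.float64(-35.0), 67) TOPidx (np.float64(-93.6), np.float64(-61.8), 4) | SIDEptr (np.float64(-30.8), np.float64(-31.0), 78) SIDEidx (np.float64(-72.8), np.float64(-75.0), 44) S2 (np.float64(-68.6), np.float64(-68.0), 104)
70 TOPptr (np.float64(-33.3), np.float64(-33.2), 74) TOPidx (np.float64(-80.8), np.float64(
[... 1736 characters left out ...]
TOPidx (np.float64(-79.6), np.float64(-82.5), 102) | SIDEptr (np.float64(-36.1), np.float64(-43.8), 33) SIDEidx (np.float64(-67.1), np.float64(-67.5), 11) S2 (np.float64(-67.1), np.float64(-67.5), 12)
94 TOPptr (np.float64(-34.9), np.float64(-22.0), 3) TOPidx (np.float64(-79.5), np.float64(-83.2), 95) | SIDEptr (np.float64(-36.1), np.float64(-37.8), 32) SIDEidx (np.float64(-67.4), np.float64(-67.8), 5) S2 (np.float64(-66.7), np.float64(-67.8), 7)
97 TOPptr (np.float64(-22.2), np.float64(-22.0), 8) TOPidx (np.float64(-79.2), np.float64(-83.0), 74) | SIDEptr (np.float64(-35.6), np.float64(-37.8), 34) SIDEidx (np.float64(-68.6), np.float64(-68.8), 4) S2 (np.float64(-67.8), np.float64(-68.8), 8)
```

Solving both views together gives the rider's point about 6 mm lower than the pointer and 44.3 mm ahead of its home. The current pull is about 36.9 mm, so pull 7.6 mm more.

In the tool's units: -0.76 cm / 80 = -0.0095, -0.4 cm / 80 = -0.005.

Request:
{"name": "apply_moves", "arguments": {
  "moves": [
    [[0, -0.005, 0, 0, 0, 0], [0, -0.0095, 0, 0, 0, 0], [0, -0.0095, 0, 0, 0, 0], [0, -0.0095, 0, 0, 0, 0]]
  ]
}}

```text
time: 9.38
position: [477.7, 64.1, 46.3]
eef_rot: [0.791, 0.612, 0.001, 0.001]
ft_force: [6.4, 1.6, -12.3]
opening: 13.0
finger_force: 39.9
```

Run:
```python
from fit import *
q=[603,-3.2,-.257]
s=arm.observe();d=s['position']-[520.9,52.8,46.2];print(s['time'],s['position'],s['ft_force'],s['opening'],s['finger_force'],'pulled',-(d[0]*np.cos(q[2])+d[1]*np.sin(q[2])))
im=np.mean([arm.grab_frame('side')[0].astype(float) for _ in range(8)],0).astype(np.float32);np.save('side_m3.npy',im)
for y in (55,58,61,64):
    o=[]
    for f,lo,hi in(('side_m.npy',-20,-44),('side_m2.npy',-55,-80),('side_m3.npy',-62,-88)):
        xs=np.arange(lo,hi,-.25);m=proj('side',np.array([W(q,(x,y,38)) for x in xs])).astype(np.float32)[None]
        g=cv2.remap(np.load(f),m[...,0],m[...,1],cv2.INTER_CUBIC)[0].mean(1)
        b=np.linspace(np.median(g[:12]),np.median(g[-12:]),len(g));w=np.clip(b-g-.35*np.max(b-g),0,None);o.append(round(float((w*xs).sum()/w.sum()),1))
    print(y,o)
o=cv2.resize(np.hstack([np.load(f)[165:205,255:305] for f in('side_m.npy','side_m3.npy')])[:,:,::-1],None,fx=8,fy=8,interpolation=cv2.INTER_CUBIC)
cv2.imwrite('pics/f.png',np.clip(o*1.3,0,255))
```

```text
9.375 [477.69623007  64.12070929  46.31672514] [  6.41544318   1.61935715 -12.27585028] 13.007924896232453 39.92315590381622 pulled 44.662323380308685
55 [-30.3, -66.9, -74.0]
58 [-30.2, -66.7, -73.7]
61 [-30.3, -66.6, -73.8]
64 [-30.5, -66.8, -74.2][ WARN:0@6.553] global loadsave.cpp:1063 imwrite_ Unsupported depth image for selected encoder is fallbacked to CV_8U.
```

View pics/f.png

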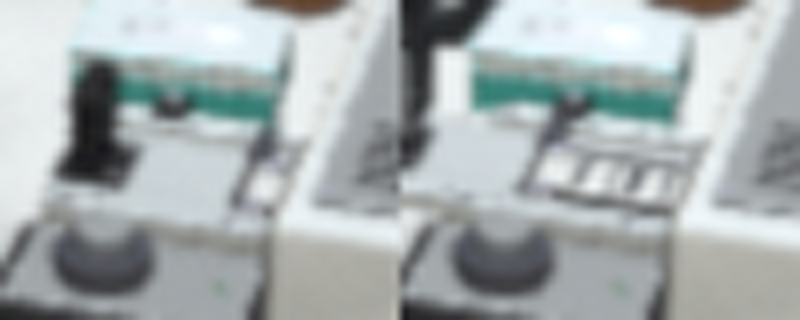

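The final crop shows the pointer line at (560,140)→(575,112) running straight into the rider at (575,103). Both the arm and image measurements put the pull at 43.6–44.7 mm. Hold a moment, then hand in.

Request:
{"name": "apply_moves", "arguments": {
  "moves": [
    [[0, 0, 0, 0, 0, 0], [0, 0, 0, 0, 0, 0], [0, 0, 0, 0, 0, 0], [0, 0, 0, 0, 0, 0], [0, 0, 0, 0, 0, 0]]
  ]
}}

```text
time: 10.4
position: [477.8, 64.1, 46.3]
eef_rot: [0.791, 0.612, 0.001, 0.001]
ft_force: [7.0, 1.1, -13.0]
opening: 13.4
finger_force: 39.9
```

```bash
python3 -c "
from workcell import arm
print(arm.sign_off())"
```

```text
the job is handed in; nothing more can be done
None
```

I pressed the zero button fully in and let it come back up with the carriage home, then pulled the carriage out about 44 mm and handed in while still gripping it at 40 N; by my camera estimate, good to roughly 1–2 mm, the pointer is level with the index point, but the sign-off gave no verdict.

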